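# Stand the cassette that fits in the steriliser carrier

### The job

One bay of the steriliser carrier is taken by a jaw model; the other, with the rubber mat, is free. From the three look-alike steel cassettes on the slanted drying rack pick the one that fills the free bay from side to side with only a few millimetres to spare, and stand it upright on its lower edge on the mat: set it down without dropping it, and press it home with a light push (some 5 to 20 N, not rammed) so that its broad face is flush against the back plate. Leave the other two cassettes on the rack, the jaw model in its bay, and everything else where it is.

Things in the scene. Friction and masses are not known exactly. Their poses are not given: they have to be found in the camera images.
- cassette_short: flat perforated steel instrument cassette, 80 mm long (its y), 110 mm high (its z), 18 mm thick (its x), about 0.25 kg; origin at the centre of its lower 80 x 18 mm edge face, z up the plate, x across the thickness. It starts in one of the rack's three places, leaning 30 degrees from upright with its top towards the rack's -x
- cassette_medium: flat perforated steel instrument cassette, 100 mm long (its y), 110 mm high (its z), 18 mm thick (its x), about 0.25 kg; origin at the centre of its lower 100 x 18 mm edge face, z up the plate, x across the thickness. It starts in one of the rack's three places, leaning 30 degrees from upright with its top towards the rack's -x
- cassette_long: flat perforated steel instrument cassette, 120 mm long (its y), 110 mm high (its z), 18 mm thick (its x), about 0.25 kg; origin at the centre of its lower 120 x 18 mm edge face, z up the plate, x across the thickness. It starts in one of the rack's three places, leaning 30 degrees from upright with its top towards the rack's -x
- rack: fixed slanted steel drying rack, 120 x 370 mm; origin on the table under its centre. Three places 120 mm apart along its y (-120, 0, 120). A cassette's lower edge stands in a trough (cassette origin at x 43, z 30 mm) behind a 12 mm lip on its +x face; a back board covers the lower 60 mm of its -x face, so its upper 50 mm is free on both faces
- carrier: fixed aluminium carrier, 85 (x) x 220 (y) mm; origin on the table under its centre. Floor 6 mm thick; back plate along its -x side, inner face at x -38.5, top at z 51 mm; open on +x. Three 8 mm fins, tops at z 46 mm, centred at y 106, 10 and -106, bound two bays: on +y 88 mm wide (for the 80 mm cassette), on -y 108 mm (for the 100 mm one)
- back_plate: the carrier's fixed upright back plate, 4 (x) x 220 (y) x 45 mm (z); origin at the centre of its lower edge, its +x face towards the bays
- bay_short (a point): point in the 88 mm bay where the origin of a cassette lies when it stands fully home: on top of the 3 mm mat (9 mm above the table), midway between the fins, 9 mm in front of the back plate. Axes as the carrier's
- bay_medium (a point): the same point in the 108 mm bay
- model_block: resin jaw model, 46 x 74 mm, 36 mm high, standing in the bay that is taken; origin at the centre of its underside
- mat: black rubber mat, 60 x 74 x 3 mm, fixed on the floor of the free bay; origin at the centre of its underside
- handpiece: steel dental handpiece lying flat, 120 x 20 mm; bystander, origin under its centre
- implant_box: white box with four steel pins, 55 x 85 x 40 mm; bystander, origin under its centre
- practice_block: plain resin practice block, 60 x 85 x 40 mm; bystander, origin under its centre
- bottle: white bottle, 56 mm across, 130 mm tall; bystander, origin under its centre
- cup: steel cup, 68 mm across, 75 mm tall; bystander, origin under its centre
- driver: small screwdriver lying flat, 130 mm long; bystander, origin under its centre
Not all that is in view belongs to the job. Leave any orange look-alike of the cassette_medium alone. Leave any purple look-alike of the model_block alone.

How it is judged:
On the way, in this order (a step that is already met when the one before it is completed fails the run):
1. the cassette that fits the free bay is lifted off the rack (((y of model_block in the frame of carrier below 0.005 m and distance of cassette_short from where it was at the start of the episode above 0.06 m and contact force between the fingers and cassette_short above 0.5 N and contact force between rack and cassette_short below 0.05 N) or (y of model_block in the frame of carrier above 0.005 m and distance of cassette_medium from where it was at the start of the episode above 0.06 m and contact force between the fingers and cassette_medium above 0.5 N and contact force between rack and cassette_medium below 0.05 N))), for 0.1 s.
2. standing upright on the mat in the free bay, it is pressed flush against the back plate with over 3 N by the fingers (((y of model_block in the frame of carrier below 0.005 m and x of cassette_short in the frame of bay_short between -0.003 and 0.003 m and y of cassette_short in the frame of bay_short between -0.007 and 0.007 m and z of cassette_short in the frame of bay_short between -0.003 and 0.003 m and angle between cassette_short's own z axis and vertical below 0.07 rad and angle between the x axis of cassette_short and the x axis of carrier, either way round below 0.07 rad and contact force between the fingers and cassette_short above 0.5 N and contact force between back_plate and cassette_short above 3 N) or (y of model_block in the frame of carrier above 0.005 m and x of cassette_medium in the frame of bay_medium between -0.003 and 0.003 m and y of cassette_medium in the frame of bay_medium between -0.007 and 0.007 m and z of cassette_medium in the frame of bay_medium between -0.003 and 0.003 m and angle between cassette_medium's own z axis and vertical below 0.07 rad and angle between the x axis of cassette_medium and the x axis of carrier, either way round below 0.07 rad and contact force between the fingers and cassette_medium above 0.5 N and contact force between back_plate and cassette_medium above 3 N))), for 0.1 s.
At the end, for the whole second after the job is handed in: The fitting cassette (80 mm in the 88 mm bay or 100 mm in the 108 mm bay, whichever is free) stands at rest on its lower edge on the mat (height within 3 mm), upright and square to the back plate within 0.07 rad, its face within 3 mm of flush with it, within 7 mm of mid-bay (((y of model_block in the frame of carrier below 0.005 m and x of cassette_short in the frame of bay_short between -0.003 and 0.003 m and y of cassette_short in the frame of bay_short between -0.007 and 0.007 m and z of cassette_short in the frame of bay_short between -0.003 and 0.003 m and angle between cassette_short's own z axis and vertical below 0.07 rad and angle between the x axis of cassette_short and the x axis of carrier, either way round below 0.07 rad and linear speed of cassette_short below 0.01 m/s) or (y of model_block in the frame of carrier above 0.005 m and x of cassette_medium in the frame of bay_medium between -0.003 and 0.003 m and y of cassette_medium in the frame of bay_medium between -0.007 and 0.007 m and z of cassette_medium in the frame of bay_medium between -0.003 and 0.003 m and angle between cassette_medium's own z axis and vertical below 0.07 rad and angle between the x axis of cassette_medium and the x axis of carrier, either way round below 0.07 rad and linear speed of cassette_medium below 0.01 m/s))); the robot touches nothing.
It fails at once if a cassette that should stay on the rack was moved more than 20 mm (distance of cassette_long from where it was at the start of the episode above 0.02 m or (y of model_block in the frame of carrier below 0.005 m and distance of cassette_medium from where it was at the start of the episode above 0.02 m) or (y of model_block in the frame of carrier above 0.005 m and distance of cassette_short from where it was at the start of the episode above 0.02 m)).
It fails at once if the jaw model was moved more than 15 mm (distance of model_block from where it was at the start of the episode above 0.015 m).
It fails at once if a bystander was moved more than 30 mm (distance of any of handpiece, implant_box, practice_block, bottle, cup, driver from where it was at the start of the episode above 0.03 m).
It fails at once if a cassette was dropped (moves faster than 0.3 m/s without the fingers on it) ((linear speed of cassette_short above 0.3 m/s and contact force between the fingers and cassette_short below 0.01 N) or (linear speed of cassette_medium above 0.3 m/s and contact force between the fingers and cassette_medium below 0.01 N) or (linear speed of cassette_long above 0.3 m/s and contact force between the fingers and cassette_long below 0.01 N)).
It fails at once if a cassette was rammed into the carrier or mat with more than 40 N (contact force between any of carrier, mat and cassette_short above 40 N or contact force between any of carrier, mat and cassette_medium above 40 N or contact force between any of carrier, mat and cassette_long above 40 N).
It also fails if it takes over 54 s, if anything falls off the work surface, if the arm or the gripper's body presses on something with over 40 N, if the wrist force passes 120 N, or if a joint passes its speed limit or range.

### The arm

A 7-joint arm with a two-finger parallel gripper is mounted at the origin on the work surface. World frame = base frame: x ahead of the robot, y to its left, z up, the work surface at z = 0. Lengths are in m, angles in rad, forces in N, time in s.
With the tool pointing down it reaches from about 0.425 to 1.025 m from the base axis. Payload 9.4 kg.
Tool frame: the origin (TCP) lies midway between the tips of the shut fingers; the grasp point (between the pads) lies 19 mm behind it (tcp_to_grasp is the distance from the TCP to the grasp point, in m); z points along the fingers, y is the line along which they close (so a half turn about z gives the same grasp; the last joint's range is limited). The gripper opens to 93 mm and grips with 3 to 60 N. Pads are 15 mm wide; open, the fingers measure 128 mm over their backs; the gripper's body (75 mm by 188 mm) begins 65 mm behind the grasp point.
Start: joints at [-1.404, 0.599, -0.003, 1.599, 0.002, 0.943, -0.08], TCP at [0.175, 0.704, 0.219] pointing down, gripper open.
Joint ranges: [-2.57, 2.57], [-0.35, 1.97], [-1.29, 1.29], [0.11, 2.56], [-1.05, 4.19], [0.11, 1.86], [-2.63, 2.63]. Speed limits (rad/s): [2.22, 2.22, 3.01, 3.01, 3.14, 3.14, 3.14].

### API

Orientations are given as a unit quaternion [w, x, y, z].
In Python, from bench import sense, snapshot, finish_job, tcp_to_grasp gives the robot as it stands.
- The arm moves only by the tool servo_tool, never from a script. Its arguments are lists of equal length, an entry for each row: "turn": the turn, a rotation vector about the world's x, y, z in degrees, a list of three; "travel": the shift along the world's x, y, z in m, a list of three; "gripper": the closure, from 0 (fully open) to 1 (shut). A call has 1 to 20 rows; each row shifts and turns the commanded pose from where the row before left it; what a row does not reach is not made up. A row lasts 1/12 s, in which the tool goes at most 41.7 mm and 7.16 degrees, less where a joint would pass 70% of its speed; a pose out of reach is approached as far as the arm can. A call is refused whole if a number of a shift passes 0.0417 or a number of a turn 7.16, either way. A call with a gripper value outside its range is refused whole. The fingers move at their own pace and stop on an object; "newtons" is the grip in N (left out, the last holds). Time passes only in rows, so rows that do not move let the fingers close. It gives the time, the measured TCP pose, the force, the opening and the grip force at its end, in the units of the state.
- sense(): the state, without advancing time (a new reading comes with each control period).
- snapshot(name): name is "scene" or "top" or "wrist"; returns a dict with "image" (420x560x3 uint8, blue, green, red), "intrinsics" (3x3 intrinsics, pixels), "extrinsics" (4x4, takes a point from camera to world coordinates); the wrist camera has in their place "hand_eye" (4x4, takes a point from camera to tool coordinates, whose origin is the TCP and whose axes are the flange's). Camera axes: x right, y up, looking along -z (the intrinsics and any distortion apply to the point x, -y, -z); pixel columns grow to the right and rows downward; lengths in m; the calibration is good to about 2 mm. A picture is of the moment at which its call begins: read the wrist's pose just before it. There is no depth.
- finish_job(): hands the job in; it is judged then, once.
The state is a dict: "time_s": time; "qpos": joint angles; "joint_vel": joint speeds; "tau": joint torques, N m; "tool_pos": TCP position; "tool_rot": TCP orientation; "force": force on the tool from outside, world axes, zero at the start; "ft_torque": the same for the moment, N m; "width": finger opening in m; "gripper_force": force on a finger pad.
Only numpy, scipy, OpenCV 4.12 (cv2) and the standard library are available. Lean on these libraries where they do the work, as an engineer would, in place of code of your own. Each camera call takes 0.05 s, during which the arm holds its last target. There are 200 camera calls.

## Working session

There is one attempt and no reset: what is moved stays moved. The work goes in short steps, Python scripts to look and compute and a tool call to move; the robot and the scene stay as the last step left them, time stands still between calls to the robot, and variables do not carry over. Pictures are saved under pics/ and viewed, at most 10 in all, crops included, and the job is handed in when it is done.

Besides the shell and the picture viewer there is one more tool, called after ">>>" by a JSON object that holds its "name" and its "arguments". servo_tool: Moves the arm, as the interface text tells. Its arguments: {"type":"object","properties":{"turn":{"type":"array","items":{"type":"array","items":{"type":"number"}}},"travel":{"type":"array","items":{"type":"array","items":{"type":"number"}}},"gripper":{"type":"array","items":{"type":"number"}},"newtons":{"type":"number"}},"required":["turn","travel","gripper"]}

```bash
mkdir -p pics; ls; cat > h.py <<'E'
import numpy as np,cv2
from bench import sense,snapshot,finish_job,tcp_to_grasp
E
python3 - <<'E'
from h import *
print(sense()); print(tcp_to_grasp)
for n in("scene","top"):
    s=snapshot(n); cv2.imwrite(f"pics/{n}0.png",s["image"]); np.savez(f"{n}0.npz",**s); print(n,s.keys(),s["intrinsics"],s["extrinsics"])
E
```

```text
pics
{'time_s': 0.0, 'qpos': array([-1.40367669,  0.60014978, -0.00252328,  1.60011413,  0.00183394,
        0.94286849, -0.07980751]), 'joint_vel': array([-0.00164499,  0.00077401, -0.00074502,  0.00179085,  0.00055051,
        0.00057989,  0.00193946]), 'tau': array([-2.05836391e-04, -7.65063214e+01,  1.49698857e+00, -2.52372426e+01,
       -5.25035150e-02,  1.64355221e-02,  1.44003989e-04]), 'tool_pos': array([0.17494689, 0.70308916, 0.21774807]), 'tool_rot': array([-3.66622423e-06,  1.21581013e-01,  9.92581214e-01, -7.69289692e-04]), 'force': array([0.50735779, 0.06737922, 0.63183911]), 'ft_torque': array([ 0.01405071,  0.00595802, -0.01426935]), 'gripper_force': 0.0, 'width': 0.09305286477627618}
0.0188
scene dict_keys(['image', 'intrinsics', 'extrinsics']) [[418.8179839    0.         275.07170593]
 [  0.         418.8179839  200.09881374]
 [  0.           0.           1.        ]] [[ 0.63181649 -0.54791376  0.54826858  1.18847256]
 [ 0.77483517  0.42734762 -0.46583738 -0.50653122]
 [ 0.02093744  0.71914152  0.69454813  0.84015749]
 [ 0.          0.          0.          1.        ]]
top dict_keys(['image', 'intrinsics', 'extrinsics']) [[526.07080688   0.         290.11283552]
 [  0.         526.07080688 205.30664738]
 [  0.           0.           1.        ]] [[ 0.00779379  0.98038916 -0.1969171   0.31476476]
 [-0.99989685  0.00526484 -0.01336294  0.00344028]
 [-0.01206415  0.19700094  0.98032907  1.27374082]
 [ 0.          0.          0.          1.        ]]
```

View pics/scene0.png

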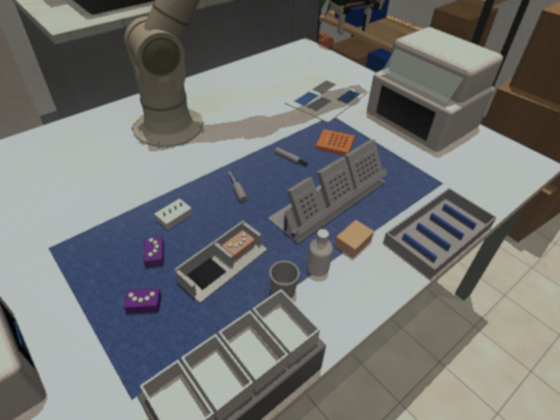

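View pics/top0.png

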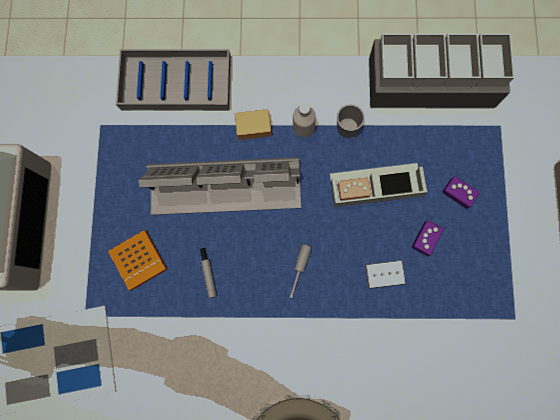

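The scene view shows the rack with three cassettes at about (305,200), (337,182) and (366,162), and the carrier at (222,258) with the mat bay on its left. An orange decoy is at (335,142) and two purple ones at (153,250) and (142,300). The top view shows the rack at (225,187) and the carrier at (378,184).

Candidates for the fitting cassette in the top view are (275,168), (222,170), (168,174) and the orange decoy (136,260), which is excluded. I'll take one close crop to choose.

```bash
python3 - <<'E'
from h import *
t=np.load("top0.npz")["image"];s=np.load("scene0.npz")["image"]
r=lambda im,x,y,w,h,W,H:cv2.resize(im[y:y+h,x:x+w],(W,H),interpolation=cv2.INTER_CUBIC)
a=np.hstack([r(t,130,150,180,75,480,200),r(t,325,155,110,60,320,200)])
b=np.hstack([r(s,260,130,140,110,480,377),r(s,170,215,105,85,320,377)])
cv2.imwrite("pics/crop1.png",np.clip(np.vstack([a,b]).astype(float)*1.4,0,255).astype(np.uint8))
E
```

```text
(no output)
```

View pics/crop1.png

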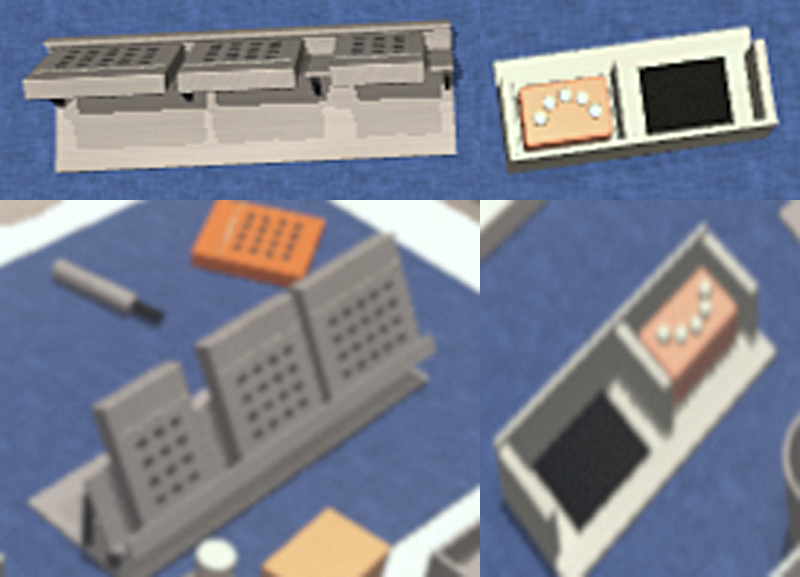

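The crop shows the carrier's back plate on the robot side and its open side towards +x. The jaw model is in the +y bay (top px 355,187) and the mat is in the wider -y bay (px 396,183). The medium cassette is therefore the right one, in the middle place (top px 222,175). The long one is at (168,174) and the short one at (275,168). Next I'll measure.

```bash
cat >> h.py <<'E'
def rays(s,px,T=None):
    T=s["extrinsics"] if T is None else T
    K=s["intrinsics"]; p=np.array(px,float).reshape(-1,2)
    d=np.c_[(p[:,0]-K[0,2])/K[0,0],-(p[:,1]-K[1,2])/K[1,1],-np.ones(len(p))]@T[:3,:3].T
    return T[:3,3],d
def onz(s,px,z,T=None):
    c,d=rays(s,px,T); z=np.broadcast_to(z,len(d)); return c+d*((z-c[2])/d[:,2])[:,None]
def tri(a,pa,b,pb):
    ca,da=rays(a,pa); cb,db=rays(b,pb); out=[]
    for u,v in zip(da,db):
        u=u/np.linalg.norm(u);v=v/np.linalg.norm(v)
        k=np.linalg.lstsq(np.c_[u,-v],cb-ca,rcond=None)[0]; P,Q=ca+k[0]*u,cb+k[1]*v
        out.append([*((P+Q)/2),np.linalg.norm(P-Q)])
    return np.array(out)
E
python3 - <<'E'
from h import *
np.set_printoptions(precision=4,suppress=True)
t=dict(np.load("top0.npz"));s=dict(np.load("scene0.npz"))
# medium: order left(+y) right(-y)
up=[(197.5,178.1),(242.5,175.5)];lo=[(197.9,184.5),(243.6,182.2)]
A=onz(t,up,.1298);B=onz(t,lo,.1208);print(A,B)
print("len",np.linalg.norm(A[0]-A[1]),np.linalg.norm(B[0]-B[1]),"yaw",[np.degrees(np.arctan2(*(p[0]-p[1])[[1,0]]))-90 for p in(A,B)])
print("tri",tri(t,up,s,[(346.6,156.2),(318.3,172.3)]))
# other cassettes' lower top edges
f=lambda X,Y:(130+X/2.667,150+Y/2.667)
for n,q in dict(long=[(25,98),(167,93)],short=[(334,84),(424,80)]).items():
    P=onz(t,[f(*x) for x in q],.1208);print(n,P.round(3).tolist(),np.linalg.norm(P[0]-P[1]))
g=lambda X,Y:(325+(X-480)/2.909,155+Y/3.333)
M=onz(t,[g(*x) for x in[(640,68),(728,57),(735,127),(648,134)]],.009)
print("mat",M,M.mean(0),np.linalg.norm(np.diff(M,axis=0),axis=1))
c=[(500,152),(762,126),(748,28),(495,64)] # back plate top near robot? outer corners
h=lambda X,Y:(170+(X-480)/3.048,215+(Y-200)/4.435)
S=onz(s,[h(*x) for x in[(647,452),(575,530),(537,468),(605,392)]],.009);print("mat scene",S,S.mean(0),np.linalg.norm(np.diff(S,axis=0),axis=1))
B=tri(t,[g(505,163),g(776,126)],s,[h(700,228),h(500,438)]);print("backplate top ends",B)
E
```

```text
[[0.6058 0.2276 0.1298]
 [0.6123 0.1265 0.1298]] [[0.5932 0.2278 0.1208]
 [0.599  0.1246 0.1208]]
len 0.10126031716977539 0.10335966625102729 yaw [np.float64(3.6780631638111885), np.float64(3.240237434817388)]
tri [[0.61   0.2324 0.1272 0.0108]
 [0.6136 0.1276 0.1271 0.0019]]
long [[0.587, 0.36, 0.121], [0.592, 0.24, 0.121]] 0.1205002841686027
short [[0.601, 0.098, 0.121], [0.605, 0.022, 0.121]] 0.07627239453592517
mat [[ 0.6455 -0.2013  0.009 ]
 [ 0.6543 -0.2762  0.009 ]
 [ 0.601  -0.2802  0.009 ]
 [ 0.5953 -0.2067  0.009 ]] [ 0.624  -0.2411  0.009 ] [0.0755 0.0534 0.0737]
mat scene [[ 0.6511 -0.2029  0.009 ]
 [ 0.6586 -0.2743  0.009 ]
 [ 0.6064 -0.2765  0.009 ]
 [ 0.5958 -0.2065  0.009 ]] [ 0.628 -0.24   0.009] [0.0717 0.0522 0.0708]
backplate top ends [[ 0.5658 -0.0855  0.0388  0.004 ]
 [ 0.5955 -0.302   0.045   0.008 ]]
```

>>> {"name": "servo_tool", "arguments": {"turn": [[0, 0, -4], [0, 0, -4], [0, 0, -4], [0, 0, -4], [0, 0, -4], [0, 0, -4], [0, 0, -4], [0, 0, -4], [0, 0, -4], [0, 0, -4], [0, 0, -4], [0, 0, -4], [0, 0, -4], [0, 0, -4], [0, 0, -4], [0, 0, -4], [0, 0, -4], [0, 0, -4], [0, 0, -0.6], [0, 0, 0]], "travel": [[0.0208, -0.0294, 0.0045], [0.0208, -0.0294, 0.0045], [0.0208, -0.0294, 0.0045], [0.0208, -0.0294, 0.0045], [0.0208, -0.0294, 0.0045], [0.0208, -0.0294, 0.0045], [0.0208, -0.0294, 0.0045], [0.0208, -0.0294, 0.0045], [0.0208, -0.0294, 0.0045], [0.0208, -0.0294, 0.0045], [0.0208, -0.0294, 0.0045], [0.0208, -0.0294, 0.0045], [0.0208, -0.0294, 0.0045], [0.0208, -0.0294, 0.0045], [0.0208, -0.0294, 0.0045], [0.0208, -0.0294, 0.0045], [0.0208, -0.0294, 0.0045], [0.0208, -0.0294, 0.0045], [0, 0, 0], [0, 0, 0]], "gripper": [0.3, 0.3, 0.3, 0.3, 0.3, 0.3, 0.3, 0.3, 0.3, 0.3, 0.3, 0.3, 0.3, 0.3, 0.3, 0.3, 0.3, 0.3, 0.3, 0.3], "newtons": 25}}

```text
time_s: 1.77
tool_pos: [0.5503, 0.1723, 0.2996]
tool_rot: [0.0, 0.687, 0.726, -0.0]
force: [-0.5, 0.4, -0.1]
width: 0.0653
gripper_force: 0.0
```

>>> {"name": "servo_tool", "arguments": {"turn": [[0.36, -6, 0], [0.36, -6, 0], [0.36, -6, 0], [0.36, -6, 0], [0.36, -6, 0], [0, 0, 0], [0, 0, 0], [0, 0, 0]], "travel": [[0, 0, 0], [0, 0, 0], [0, 0, 0], [0, 0, 0], [0, 0, 0], [0, 0, 0], [0, 0, 0], [0, 0, 0]], "gripper": [0.3, 0.3, 0.3, 0.3, 0.3, 0.3, 0.3, 0.3]}}

```text
time_s: 2.43
tool_pos: [0.5502, 0.1752, 0.2998]
tool_rot: [0.173, 0.663, 0.705, 0.182]
force: [0.9, -0.5, 0.4]
width: 0.065
gripper_force: 0.0
```

```bash
cat >> h.py <<'E'
from scipy.spatial.transform import Rotation as Ro
def wrist(name):
    st=sense(); s=snapshot("wrist"); q=st["tool_rot"]; T=np.eye(4); T[:3,:3]=Ro.from_quat([q[1],q[2],q[3],q[0]]).as_matrix(); T[:3,3]=st["tool_pos"]
    s["extrinsics"]=T@s["hand_eye"]; cv2.imwrite(f"pics/{name}.png",s["image"]); np.savez(f"{name}.npz",**s); return st,s
E
python3 - <<'E'
from h import *
np.set_printoptions(precision=4,suppress=True)
st,s=wrist("w1"); print(st["tool_pos"],s["extrinsics"][:3],st["qpos"],st["force"],st["width"],s["intrinsics"])
E
```

```text
[0.5502 0.1752 0.2998] [[ 0.8711  0.0852 -0.4837  0.4647]
 [ 0.0552  0.9616  0.2688  0.254 ]
 [ 0.488  -0.2608  0.8329  0.4435]] [-1.1032  0.2048  0.6831  2.2433  0.2406  0.2748 -0.6163] [ 0.8826 -0.504   0.3705] 0.06500246801230522 [[377.518    0.     278.6511]
 [  0.     377.518  209.4774]
 [  0.       0.       1.    ]]
```

View pics/w1.png

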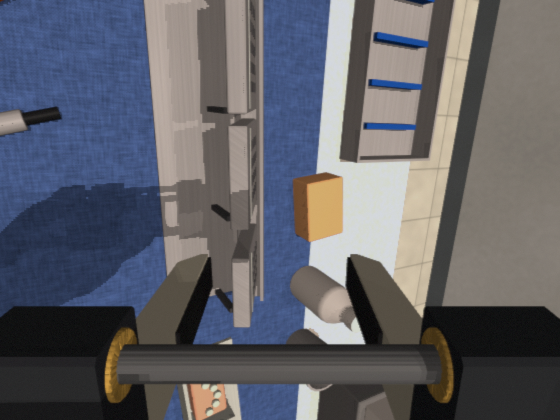

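The wrist view shows the long cassette at the top (238,50), the medium in the middle (top face from col 231 to 249, rows 120–227) and the short below (243,280). The fingers straddle the rack plane at the bottom.

```bash
python3 - <<'E'
from h import *
np.set_printoptions(precision=4,suppress=True)
s=dict(np.load("w1.npz")); im=s["image"]
A=onz(s,[(231,122),(231,228)],.1208);B=onz(s,[(249,119),(250,226)],.1298)
for P in(A,B):print(P,np.linalg.norm(P[0]-P[1]),np.degrees(np.arctan2(*(P[0]-P[1])[[1,0]]))-90)
print((A.mean(0)+B.mean(0))/2)
cv2.imwrite("pics/w1c.png",cv2.resize(im[100:345,140:320],None,fx=2.4,fy=2.4,interpolation=cv2.INTER_CUBIC))
E
```

```text
[[0.5977 0.2361 0.1208]
 [0.5999 0.1358 0.1208]] 0.10031910073878944 1.3096219395670659
[[0.6111 0.2397 0.1298]
 [0.6159 0.1389 0.1298]] 0.10089377398716022 2.753829671516158
[0.6061 0.1876 0.1253]
```

View pics/w1c.png

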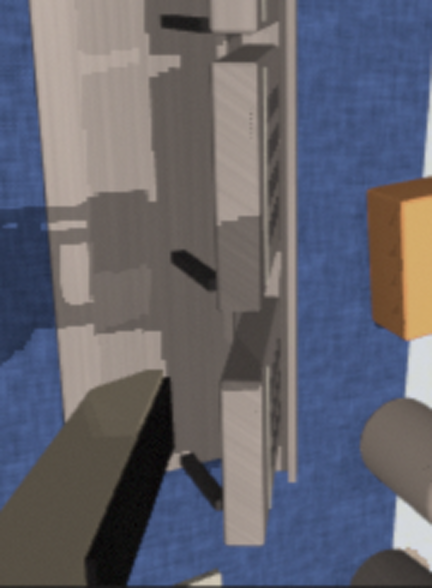

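The zoomed crop gives the medium cassette's top-edge corners as (228.8,125.8), (246.7,126.7), (231.3,227.9) and (249.6,229.2). The long and short ones are clear of it.

```bash
python3 - <<'E'
from h import *
np.set_printoptions(precision=4,suppress=True)
s=dict(np.load("w1.npz"))
A=onz(s,[(228.8,125.8),(231.3,227.9)],.1208);B=onz(s,[(246.7,126.7),(249.6,229.2)],.1298)
for P in(A,B):print(P,np.linalg.norm(P[0]-P[1]),np.degrees(np.arctan2(*(P[0]-P[1])[[1,0]]))-90)
C=(A.mean(0)+B.mean(0))/2;print(C,np.linalg.norm(A.mean(0)-B.mean(0)))
a=np.radians(3.4);u=np.array([-.5*np.cos(a),-.5*np.sin(a),.866])
for d in(.03,-.04):print(d,C+u*d, C+u*d-sense()["tool_pos"])
E
```

```text
[[0.5956 0.2327 0.1208]
 [0.6003 0.1359 0.1208]] 0.09696286070251094 2.741757387680238
[[0.6091 0.2329 0.1298]
 [0.6156 0.1357 0.1298]] 0.0974756512849489 3.8515544290299744
[0.6051 0.1843 0.1253] 0.016973147966078538
0.03 [0.5902 0.1834 0.1513] [ 0.0393  0.0092 -0.1487]
-0.04 [0.6251 0.1855 0.0907] [ 0.0742  0.0112 -0.2094]
```

>>> {"name": "servo_tool", "arguments": {"turn": [[0, 0, 0], [0, 0, 0], [0, 0, 0], [0, 0, 0], [0, 0, 0], [0, 0, 0], [0, 0, 0], [0, 0, 0]], "travel": [[0.0065, 0.001, -0.025], [0.0065, 0.001, -0.025], [0.0065, 0.001, -0.025], [0.0065, 0.001, -0.025], [0.0065, 0.001, -0.025], [0.0065, 0.001, -0.025], [0, 0, 0], [0, 0, 0]], "gripper": [0.3, 0.3, 0.3, 0.3, 0.3, 0.3, 0.3, 0.3]}}

```text
time_s: 3.15
tool_pos: [0.5728, 0.168, 0.2205]
tool_rot: [0.183, 0.666, 0.702, 0.173]
force: [0.5, 1.0, -0.3]
width: 0.065
gripper_force: 0.0
```

```bash
python3 - <<'E'
from h import *
np.set_printoptions(precision=4,suppress=True)
st,s=wrist("w2"); print(st["tool_pos"],st["qpos"]); R=Ro.from_quat(np.roll(st["tool_rot"],-1)).as_matrix(); print(R)
K=s["intrinsics"]; W=np.linalg.inv(s["extrinsics"])
E
```

```text
[0.5728 0.168  0.2205] [-0.8278  0.3498  0.4072  2.2894  0.8973  0.1139 -1.2962]
[[-0.0451  0.872   0.4874]
 [ 0.9986  0.0519 -0.0005]
 [-0.0257  0.4868 -0.8732]]
```

View pics/w2.png

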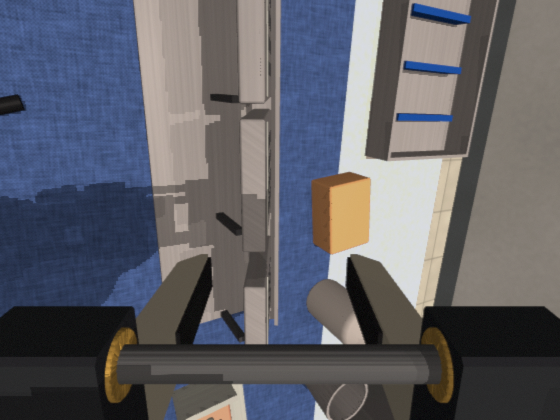

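The view shows the rack in line with the fingers, but the arm stopped short because joint 6 reached its lower limit (wrist nearly straight). I'll tilt the tool sideways within the plate's plane, which keeps the pads flush and moves the wrist out of this singularity.

>>> {"name": "servo_tool", "arguments": {"turn": [[-4.3, -0.26, -2.4], [-4.3, -0.26, -2.4], [-4.3, -0.26, -2.4], [-4.3, -0.26, -2.4], [0, 0, 0], [0, 0, 0]], "travel": [[0, 0, 0.005], [0, 0, 0.005], [0, 0, 0], [0, 0, 0], [0, 0, 0], [0, 0, 0]], "gripper": [0.3, 0.3, 0.3, 0.3, 0.3, 0.3]}}

```text
time_s: 3.7
tool_pos: [0.571, 0.1713, 0.2301]
tool_rot: [0.299, 0.685, 0.662, 0.057]
force: [-0.1, 0.3, -0.8]
width: 0.0652
gripper_force: 0.0
```

```bash
cat >> h.py <<'E'
np.set_printoptions(precision=4,suppress=True)
def show():
    st=sense(); R=Ro.from_quat(np.roll(st["tool_rot"],-1)).as_matrix(); print(st["time_s"],st["tool_pos"],"q",st["qpos"],"F",st["force"],st["gripper_force"],st["width"]); print(R); return st,R
E
python3 -c "
from h import *
st,R=show()
for lat in(-20,):
    a=np.radians(3.4);n=np.array([.866*np.cos(a),.866*np.sin(a),.5]);d=np.array([.5*np.cos(a),.5*np.sin(a),-.866])
    z=Ro.from_rotvec(np.radians(lat)*n).apply(d);G=np.c_[np.cross(n,z),n,z];print('goal',G,'turn',np.degrees((Ro.from_matrix(G)*Ro.from_matrix(R).inv()).as_rotvec()))
"
```

```text
3.7 [0.571  0.1713 0.2301] q [-1.0737  0.4446  0.4936  2.183   0.8538  0.512  -1.4211] F [-0.1106  0.3488 -0.8258] 0.0 0.06523293424751284
[[ 0.1158  0.8728  0.4742]
 [ 0.9413  0.056  -0.333 ]
 [-0.3172  0.4849 -0.815 ]]
goal [[ 0.115   0.8645  0.4893]
 [ 0.9481  0.0514 -0.3135]
 [-0.2962  0.5    -0.8138]] turn [ 1.1626 -0.9264  0.3508]
```

>>> {"name": "servo_tool", "arguments": {"turn": [[0.6, -0.45, 0.2], [0.6, -0.45, 0.2], [0, 0, 0], [0, 0, 0], [0, 0, 0], [0, 0, 0]], "travel": [[0.006, 0, -0.022], [0.006, 0, -0.022], [0.006, 0.001, -0.022], [0.007, 0.001, -0.024], [0, 0, 0], [0, 0, 0]], "gripper": [0.3, 0.3, 0.3, 0.3, 0.3, 0.3]}}

```text
time_s: 4.2
tool_pos: [0.596, 0.1698, 0.1404]
tool_rot: [0.298, 0.686, 0.66, 0.069]
force: [0.7, -0.5, 0.3]
width: 0.0655
gripper_force: 0.0
```

```bash
python3 -c "
from h import *
st,R=show(); wrist('w3')
im=cv2.imread('pics/w3.png'); print(np.array([.626,.175,.0875])-st['tool_pos'])
"
```

```text
4.2 [0.596  0.1698 0.1404] q [-1.1103  0.6678  0.6472  2.2292  1.0669  0.2184 -1.6937] F [ 0.732  -0.5211  0.3358] 0.0 0.06549490288816709
[[ 0.1183  0.8647  0.4882]
 [ 0.947   0.0496 -0.3174]
 [-0.2987  0.4998 -0.813 ]]
[ 0.03    0.0052 -0.0529]
```

View pics/w3.png

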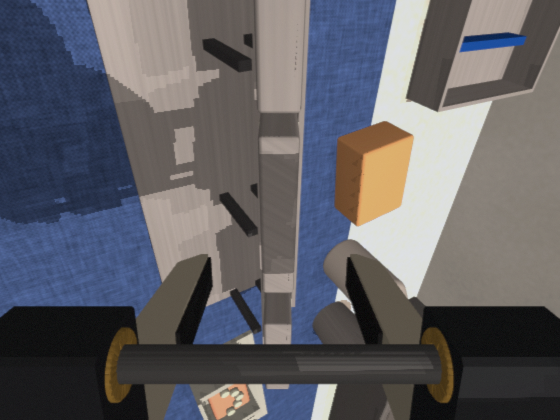

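The view shows the cassette (col 278) centred between the fingers (col 281). Joint 6 is falling again, so I'll tilt 10° more in the plane while descending.

>>> {"name": "servo_tool", "arguments": {"turn": [[-4.3, -0.25, -2.5], [-4.3, -0.25, -2.5], [0, 0, 0], [0, 0, 0], [0, 0, 0], [0, 0, 0], [0, 0, 0], [0, 0, 0]], "travel": [[0, 0, 0], [0, 0, 0], [0.007, 0.0005, -0.0125], [0.007, 0.0005, -0.0125], [0.007, 0.0005, -0.0125], [0.0075, 0.0005, -0.0125], [0, 0, 0], [0, 0, 0]], "gripper": [0.3, 0.3, 0.3, 0.3, 0.3, 0.3, 0.3, 0.3]}}

```text
time_s: 4.92
tool_pos: [0.6249, 0.1732, 0.0922]
tool_rot: [0.354, 0.69, 0.632, 0.011]
force: [0.0, -0.3, 0.8]
width: 0.0649
gripper_force: 0.0
```

```bash
python3 -c "
from h import *
st,R=show(); print(np.array([.6246,.172,.0906])-st['tool_pos']); G=st['tool_pos']-.0188*R[:,2]; print('grasp',G, (G-np.array([.604,.18,.1253]))@np.array([.499,.03,-.866]),(G-np.array([.604,.18,.1253]))@np.array([.864,.051,.5]))
"
```

```text
4.9167 [0.6249 0.1732 0.0922] q [-1.0846  0.8212  0.573   2.1125  0.9682  0.3815 -1.6949] F [ 0.0282 -0.3009  0.766 ] 0.0 0.064931102327613
[[ 0.2018  0.8636  0.462 ]
 [ 0.8793  0.048  -0.4738]
 [-0.4313  0.5019 -0.7497]]
[-0.0003 -0.0012 -0.0016]
grasp [0.6162 0.1821 0.1063] 0.022604101543987377 0.001147406217774578
```

Reached the grasp pose with no contact. Closing.

>>> {"name": "servo_tool", "arguments": {"turn": [[0, 0, 0], [0, 0, 0], [0, 0, 0], [0, 0, 0], [0, 0, 0], [0, 0, 0], [0, 0, 0], [0, 0, 0], [0, 0, 0], [0, 0, 0]], "travel": [[0, 0, 0], [0, 0, 0], [0, 0, 0], [0, 0, 0], [0, 0, 0], [0, 0, 0], [0, 0, 0], [0, 0, 0], [0, 0, 0], [0, 0, 0]], "gripper": [0.5, 0.65, 0.8, 1, 1, 1, 1, 1, 1, 1], "newtons": 30}}

```text
time_s: 5.75
tool_pos: [0.6248, 0.1737, 0.0905]
tool_rot: [0.354, 0.689, 0.632, 0.011]
force: [-0.7, 0.7, 0.2]
width: 0.0179
gripper_force: 30.0
```

>>> {"name": "servo_tool", "arguments": {"turn": [[0, 0, 0], [0, 0, 0], [0, 0, 0], [0, 0, 0]], "travel": [[-0.003, 0, 0.0055], [-0.003, 0, 0.0055], [0, 0, 0], [0, 0, 0]], "gripper": [1, 1, 1, 1]}}

```text
time_s: 6.08
tool_pos: [0.6186, 0.174, 0.1019]
tool_rot: [0.354, 0.689, 0.632, 0.011]
force: [0.4, 0.4, -3.4]
width: 0.0177
gripper_force: 30.0
```

Gripped at 17.9 mm wide. Lifting and tilting upright (+30° about the cassette's y).

>>> {"name": "servo_tool", "arguments": {"turn": [[0, 0, 0], [0, 0, 0], [0, 0, 0], [0, 0, 0], [0, 0, 0], [0, 0, 0], [0, 0, 0], [0, 0, 0], [-0.36, 6, 0.6], [-0.36, 6, 0.6], [-0.36, 6, 0.6], [-0.36, 6, 0.6], [-0.36, 6, 0.6], [0, 0, 0], [0, 0, 0]], "travel": [[-0.01, 0, 0.017], [-0.01, 0, 0.017], [-0.01, 0, 0.017], [-0.01, 0, 0.017], [0, 0, 0.025], [0, 0, 0.025], [0, 0, 0.025], [0, 0, 0.025], [0, 0, 0], [0, 0, 0], [0, 0, 0], [0, 0, 0], [0, 0, 0], [0, 0, 0], [0, 0, 0]], "gripper": [1, 1, 1, 1, 1, 1, 1, 1, 1, 1, 1, 1, 1, 1, 1]}}

```text
time_s: 7.33
tool_pos: [0.5796, 0.1726, 0.2691]
tool_rot: [0.189, 0.648, 0.719, -0.168]
force: [-0.0, -0.4, -2.6]
width: 0.0176
gripper_force: 30.0
```

```bash
python3 -c "
from h import *
st,R=show()
s=snapshot('top');np.savez('top1.npz',**s);cv2.imwrite('pics/top1.png',s['image'])
"
```

```text
7.3333 [0.5796 0.1726 0.2691] q [-0.8059  0.5175  0.2692  1.7754  0.3639  1.1228 -0.6535] F [-0.0399 -0.3586 -2.6079] 29.996401369571686 0.0175875794841032
[[-0.0894  0.9945  0.0545]
 [ 0.8671  0.1046 -0.4871]
 [-0.4901  0.0037 -0.8717]]
```

>>> {"name": "servo_tool", "arguments": {"turn": [[-0.35, 0, 0], [-0.35, 0, 0], [0, 0, 0], [0, 0, 0], [0, 0, 0], [0, 0, 0], [0, 0, 0], [0, 0, 0], [0, 0, 0], [0, 0, 0], [0, 0, 0], [0, 0, 0], [0, 0, 0], [0, 0, 0], [0, 0, 0]], "travel": [[0.003, -0.034, 0], [0.003, -0.034, 0], [0.003, -0.034, 0], [0.003, -0.034, 0], [0.003, -0.034, 0], [0.003, -0.034, 0], [0.003, -0.034, 0], [0.003, -0.034, 0], [0.003, -0.034, 0], [0.003, -0.034, 0], [0.003, -0.034, 0], [0.003, -0.034, 0], [0, 0, 0], [0, 0, 0], [0, 0, 0]], "gripper": [1, 1, 1, 1, 1, 1, 1, 1, 1, 1, 1, 1, 1, 1, 1]}}

```text
time_s: 8.63
tool_pos: [0.6143, -0.2329, 0.2692]
tool_rot: [0.193, 0.645, 0.719, -0.172]
force: [0.9, -0.0, -3.5]
width: 0.0179
gripper_force: 30.0
```

```bash
python3 -c "
from h import *
st,R=show();_,s=wrist('w4')
for n in('scene','top'):
    t=snapshot(n);np.savez(n+'2.npz',**t);cv2.imwrite('pics/%s2.png'%n,t['image'])
r=lambda im,x,y,w,h,W,H:cv2.resize(im[y:y+h,x:x+w],(W,H),interpolation=cv2.INTER_CUBIC)
sc=cv2.imread('pics/scene2.png')
cv2.imwrite('pics/m4.png',np.hstack([r(s['image'],0,0,560,420,480,360),r(sc,140,160,150,180,300,360)]))
"
```

```text
8.6333 [ 0.6143 -0.2329  0.2692] q [-0.2488  0.4621  0.3789  1.9085  0.5149  0.7609 -0.1769] F [ 0.8565 -0.0315 -3.5137] 29.996986985206604 0.017880122025776417
[[-0.0935  0.9941  0.0549]
 [ 0.8613  0.1084 -0.4965]
 [-0.4995  0.0009 -0.8663]]
```

View pics/m4.png

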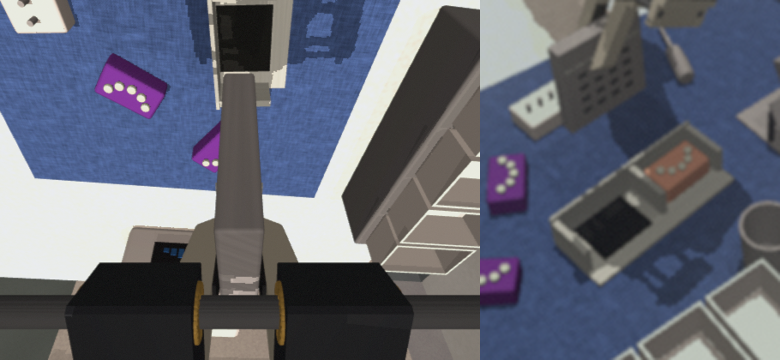

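The left view (wrist) shows the held cassette upright, its +y end face running from about (278,266) down to (277,86), with the mat bay visible beyond at (285,40). The right view (scene) shows it hanging square above the carrier, with the mat at (200,270) in full-scene pixels. I'll locate the carrier and the cassette end by masks.

```bash
python3 - <<'E'
from h import *
w=dict(np.load("w4.npz"));t0=dict(np.load("top0.npz"));s2=dict(np.load("scene2.npz"));s0=dict(np.load("scene0.npz"))
def mask(im,roi,f):
    m=np.zeros(im.shape[:2],np.uint8);x,y,X,Y=roi;h=cv2.cvtColor(im,cv2.COLOR_BGR2HSV)[y:Y,x:X].astype(int);m[y:Y,x:X]=f(h)*255
    return max(cv2.findContours(m,0,cv2.CHAIN_APPROX_NONE)[0],key=cv2.contourArea)
dark=lambda h:(h[...,2]<45)
for n,s,roi in(("top",t0,(370,160,425,205)),("scene0",s0,(180,245,240,300)),("scene2",s2,(180,230,240,300)),("wrist",w,(235,0,345,100))):
    c=mask(s["image"],roi,dark); q=cv2.approxPolyDP(c,.06*cv2.arcLength(c,True),True)[:,0]
    P=onz(s,q,.009);print(n,cv2.contourArea(c),q.tolist(),P[:,:2].tolist() if 0 else P[:,:2].round(4).tolist())
c=mask(t0["image"],(320,150,440,215),lambda h:(h[...,1]<75)&(h[...,2]>90)); h=cv2.convexHull(c);q=cv2.approxPolyDP(h,3,True)[:,0]
print("carrier top px",q.tolist(),onz(t0,q,.051)[:,:2].round(4).tolist(),onz(t0,q,.006)[:,:2].round(4).tolist(), cv2.minAreaRect(c))
print("cass +y end",onz(w,[(253,264),(306,264),(258,86),(297,86)],[.307,.307,.197,.197]))
E
```

```text
top 521.0 [[408, 172], [380, 176], [382, 194], [411, 191]] [[0.6545, -0.2707], [0.644, -0.2012], [0.5984, -0.2049], [0.6063, -0.2763]]
scene0 509.5 [[210, 259], [188, 274], [202, 288], [223, 272]] [[0.5961, -0.2097], [0.6017, -0.2757], [0.6565, -0.2707], [0.6489, -0.2066]]
scene2 525.5 [[210, 259], [188, 274], [202, 288], [224, 271]] [[0.5961, -0.2097], [0.6017, -0.2757], [0.6565, -0.2707], [0.6479, -0.203]]
wrist 4510.5 [[317, 6], [252, 8], [258, 82], [313, 81]] [[0.646, -0.1973], [0.5885, -0.2053], [0.5988, -0.2759], [0.6551, -0.2687]]
carrier top px [[423, 169], [425, 192], [335, 202], [329, 175], [417, 163]] [[0.6508, -0.2977], [0.5943, -0.3001], [0.5689, -0.0863], [0.635, -0.0725], [0.6657, -0.284]] [[0.6632, -0.3088], [0.6046, -0.3113], [0.5783, -0.0896], [0.6467, -0.0753], [0.6786, -0.2945]] ((377.9120178222656, 182.27902221679688), (30.94150161743164, 95.3424301147461), 83.04703521728516)
cass +y end [[ 0.6004 -0.1708  0.307 ]
 [ 0.6159 -0.1692  0.307 ]
 [ 0.5984 -0.1754  0.197 ]
 [ 0.6178 -0.1733  0.197 ]]
```

>>> {"name": "servo_tool", "arguments": {"turn": [[0, 0, 0.5], [0, 0, 0.5], [0, 0, 0], [0, 0, 0], [0, 0, 0], [0, 0, 0], [0, 0, 0], [0, 0, 0]], "travel": [[-0.003, -0.008, -0.02], [-0.0035, -0.009, -0.02], [0, 0, -0.025], [0, 0, -0.025], [0, 0, -0.025], [0, 0, -0.02], [0, 0, 0], [0, 0, 0]], "gripper": [1, 1, 1, 1, 1, 1, 1, 1]}}

```text
time_s: 9.45
tool_pos: [0.6084, -0.2501, 0.134]
tool_rot: [0.194, 0.638, 0.725, -0.172]
force: [-0.3, 0.5, -2.4]
width: 0.0178
gripper_force: 30.0
```

```bash
python3 -c "
from h import *
st,R=show();_,s=wrist('w5')
for n in('scene','top'):
    t=snapshot(n);np.savez(n+'3.npz',**t);cv2.imwrite('pics/%s3.png'%n,t['image'])
r=lambda im,x,y,w,h,W,H:cv2.resize(im[y:y+h,x:x+w],(W,H),interpolation=cv2.INTER_CUBIC)
sc=cv2.imread('pics/scene3.png')
cv2.imwrite('pics/m5.png',np.hstack([r(s['image'],200,0,160,240,400,600),r(sc,170,190,100,150,400,600)]))
"
```

```text
9.45 [ 0.6084 -0.2501  0.134 ] q [-0.2433  0.6563  0.4344  2.0326  0.6044  0.4514 -0.3199] F [-0.2575  0.4746 -2.3631] 29.996791183948517 0.017752004167903294
[[-0.1108  0.9919  0.0621]
 [ 0.8588  0.127  -0.4962]
 [-0.5001 -0.0017 -0.866 ]]
```

View pics/m5.png

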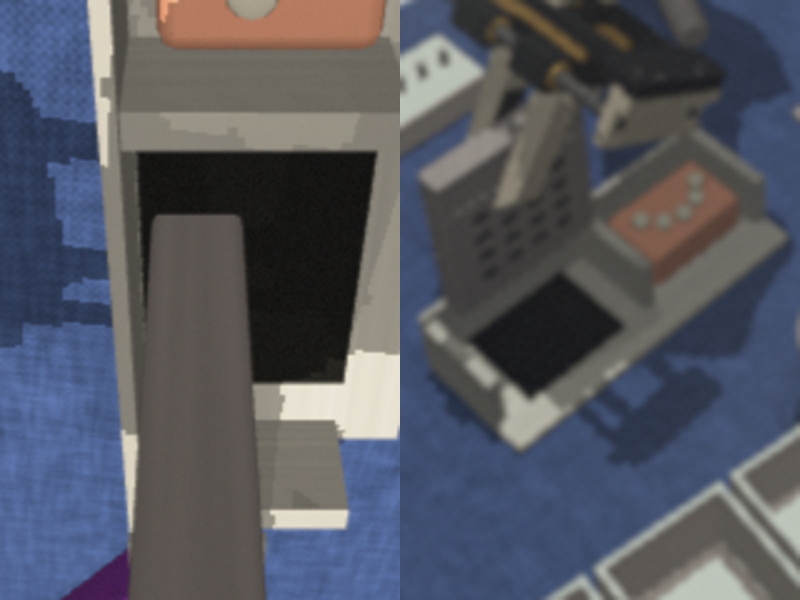

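The wrist crop shows the middle fin's far top edge at crop row 152, the −y fin's top edge at row 510, and the cassette's lower +y corner at row 214, cols 152–243. The scene crop shows the cassette square over the bay, just in front of the back plate.

```bash
python3 - <<'E'
from h import *
w=dict(np.load("w5.npz")); f=lambda p:[(200+x/2.5,y/2.5) for x,y in p]
R7=np.array([[np.cos(a:=np.radians(7)),np.sin(a)],[-np.sin(a),np.cos(a)]])
def P(n,p,z):
    X=onz(w,f(p),z)[:,:2]; print(n,X.round(4).tolist(),"in carrier axes",(X@R7.T).round(4).tolist())
P("mid fin edge",[(137,152),(377,152)],.046)
P("-y fin edge inner top",[(265,510),(345,510)],.046)
P("-y fin bottom",[(265,420),(335,420)],.006)
P("mat edges",[(137,152),(377,152),(255,383),(345,383)],.009)
P("cassette",[(152,214),(243,214)],.0642)
P("plate inner top",[(108,80),(133,430)],.051)
P("plate outer top",[(90,0),(128,530)],.051)
E
```

```text
mid fin edge [[0.5885, -0.1879], [0.6378, -0.1815]] in carrier axes [[0.5612, -0.2582], [0.6109, -0.2579]]
-y fin edge inner top [[0.6343, -0.2903], [0.6573, -0.2873]] in carrier axes [[0.5941, -0.3655], [0.6174, -0.3653]]
-y fin bottom [[0.6362, -0.2904], [0.6584, -0.2875]] in carrier axes [[0.5961, -0.3657], [0.6185, -0.3656]]
mat edges [[0.5884, -0.2059], [0.6473, -0.1983], [0.6299, -0.2736], [0.6571, -0.2701]] in carrier axes [[0.5589, -0.2761], [0.6183, -0.2757], [0.5919, -0.3484], [0.6192, -0.3482]]
cassette [[0.5926, -0.1913], [0.6103, -0.189]] in carrier axes [[0.5648, -0.262], [0.5828, -0.2619]]
plate inner top [[0.5819, -0.172], [0.5936, -0.2599]] in carrier axes [[0.5566, -0.2417], [0.5575, -0.3304]]
plate outer top [[0.5779, -0.1584], [0.5953, -0.2985]] in carrier axes [[0.5542, -0.2277], [0.5544, -0.3689]]
```

Fins measured 107.5 mm apart and the cassette 18 mm thick, with its end 4 mm from the fin and about 7 mm in front of the plate. It is centred, so I'm lowering.

>>> {"name": "servo_tool", "arguments": {"turn": [[0, 0, 0], [0, 0, 0], [0, 0, 0], [0, 0, 0], [0, 0, 0], [0, 0, 0], [0, 0, 0]], "travel": [[0, 0, -0.01], [0, 0, -0.01], [0, 0, -0.01], [0, 0, -0.01], [0, 0, -0.008], [0, 0, 0], [0, 0, 0]], "gripper": [1, 1, 1, 1, 1, 1, 1]}}

```text
time_s: 10.18
tool_pos: [0.608, -0.2513, 0.0858]
tool_rot: [0.194, 0.639, 0.725, -0.172]
force: [0.4, -0.5, -3.1]
width: 0.0176
gripper_force: 30.0
```

>>> {"name": "servo_tool", "arguments": {"turn": [[0, 0, 0], [0, 0, 0], [0, 0, 0], [0, 0, 0]], "travel": [[0, 0, -0.0015], [0, 0, -0.0015], [0, 0, 0], [0, 0, 0]], "gripper": [1, 1, 1, 1]}}

```text
time_s: 10.52
tool_pos: [0.6085, -0.2513, 0.0839]
tool_rot: [0.194, 0.639, 0.724, -0.171]
force: [-0.3, 0.5, -2.9]
width: 0.0179
gripper_force: 30.0
```

>>> {"name": "servo_tool", "arguments": {"turn": [[0, 0, 0], [0, 0, 0], [0, 0, 0], [0, 0, 0], [0, 0, 0]], "travel": [[0, 0, -0.001], [0, 0, -0.001], [0, 0, -0.001], [0, 0, 0], [0, 0, 0]], "gripper": [1, 1, 1, 1, 1]}}

```text
time_s: 10.93
tool_pos: [0.6084, -0.2513, 0.0806]
tool_rot: [0.194, 0.639, 0.724, -0.171]
force: [0.6, -0.5, -2.7]
width: 0.0178
gripper_force: 30.0
```

>>> {"name": "servo_tool", "arguments": {"turn": [[0, 0, 0], [0, 0, 0], [0, 0, 0]], "travel": [[0, 0, -0.001], [0, 0, 0], [0, 0, 0]], "gripper": [1, 1, 1]}}

```text
time_s: 11.18
tool_pos: [0.6084, -0.2513, 0.0796]
tool_rot: [0.194, 0.639, 0.724, -0.171]
force: [0.2, 0.3, -3.1]
width: 0.0179
gripper_force: 30.0
```

>>> {"name": "servo_tool", "arguments": {"turn": [[0, 0, 0], [0, 0, 0], [0, 0, 0]], "travel": [[0, 0, -0.001], [0, 0, 0], [0, 0, 0]], "gripper": [1, 1, 1]}}

```text
time_s: 11.43
tool_pos: [0.6085, -0.2517, 0.0792]
tool_rot: [0.195, 0.639, 0.724, -0.171]
force: [-0.5, 1.0, 4.4]
width: 0.0179
gripper_force: 30.0
```

Touchdown at the predicted height (7 N). Easing up slightly and sliding to the back plate.

>>> {"name": "servo_tool", "arguments": {"turn": [[0, 0, 0], [0, 0, 0], [0, 0, 0], [0, 0, 0], [0, 0, 0], [0, 0, 0], [0, 0, 0]], "travel": [[0, 0, 0.0006], [-0.001, -0.0001, 0], [-0.001, -0.0001, 0], [-0.001, -0.0001, 0], [-0.001, -0.0002, 0], [0, 0, 0], [0, 0, 0]], "gripper": [1, 1, 1, 1, 1, 1, 1]}}

```text
time_s: 12.02
tool_pos: [0.6043, -0.2518, 0.0792]
tool_rot: [0.194, 0.639, 0.724, -0.171]
force: [0.3, -0.7, -0.5]
width: 0.018
gripper_force: 30.0
```

>>> {"name": "servo_tool", "arguments": {"turn": [[0, 0, 0], [0, 0, 0], [0, 0, 0]], "travel": [[-0.001, -0.0001, 0], [0, 0, 0], [0, 0, 0]], "gripper": [1, 1, 1]}}

```text
time_s: 12.27
tool_pos: [0.6033, -0.2519, 0.0792]
tool_rot: [0.194, 0.639, 0.724, -0.171]
force: [0.8, -0.2, -1.5]
width: 0.0182
gripper_force: 30.0
```

>>> {"name": "servo_tool", "arguments": {"turn": [[0, 0, 0], [0, 0, 0], [0, 0, 0]], "travel": [[-0.001, -0.0001, 0], [0, 0, 0], [0, 0, 0]], "gripper": [1, 1, 1]}}

```text
time_s: 12.52
tool_pos: [0.6023, -0.252, 0.0792]
tool_rot: [0.194, 0.639, 0.724, -0.171]
force: [0.4, 0.3, -0.6]
width: 0.0177
gripper_force: 30.0
```

>>> {"name": "servo_tool", "arguments": {"turn": [[0, 0, 0], [0, 0, 0], [0, 0, 0]], "travel": [[-0.001, -0.0001, 0], [0, 0, 0], [0, 0, 0]], "gripper": [1, 1, 1]}}

```text
time_s: 12.77
tool_pos: [0.6017, -0.252, 0.0792]
tool_rot: [0.194, 0.639, 0.725, -0.171]
force: [1.5, 0.1, -1.7]
width: 0.0177
gripper_force: 30.0
```

>>> {"name": "servo_tool", "arguments": {"turn": [[0, 0, 0], [0, 0, 0], [0, 0, 0]], "travel": [[-0.0008, -0.0001, 0], [0, 0, 0], [0, 0, 0]], "gripper": [1, 1, 1]}}

```text
time_s: 13.02
tool_pos: [0.6015, -0.252, 0.0792]
tool_rot: [0.195, 0.639, 0.725, -0.17]
force: [5.5, -1.0, -4.6]
width: 0.0174
gripper_force: 30.0
```

>>> {"name": "servo_tool", "arguments": {"turn": [[0, 0, 0], [0, 0, 0], [0, 0, 0]], "travel": [[-0.0006, -0.0001, 0], [0, 0, 0], [0, 0, 0]], "gripper": [1, 1, 1]}}

```text
time_s: 13.27
tool_pos: [0.6015, -0.2519, 0.0793]
tool_rot: [0.195, 0.639, 0.725, -0.17]
force: [6.2, -1.0, -5.7]
width: 0.0179
gripper_force: 30.0
```

>>> {"name": "servo_tool", "arguments": {"turn": [[0, 0, 0], [0, 0, 0], [0, 0, 0], [0, 0, 0], [0, 0, 0]], "travel": [[-0.0004, 0, -0.0005], [-0.0004, 0, -0.0005], [0, 0, 0], [0, 0, 0], [0, 0, 0]], "gripper": [1, 1, 1, 1, 1]}}

```text
time_s: 13.68
tool_pos: [0.6015, -0.252, 0.0792]
tool_rot: [0.196, 0.639, 0.725, -0.17]
force: [4.8, 2.0, 4.5]
width: 0.0178
gripper_force: 30.0
```

```bash
python3 -c "
from h import *
st,R=show();print(st['ft_torque'])"
```

```text
13.6833 [ 0.6015 -0.252   0.0792] q [-0.2704  0.755   0.4897  2.0788  0.6386  0.3094 -0.3986] F [4.7947 1.9883 4.454 ] 30.000836849212646 0.017839024059890456
[[-0.1076  0.9919  0.0671]
 [ 0.8592  0.1267 -0.4957]
 [-0.5002  0.0043 -0.8659]]
[ 0.3894 -1.2052  0.6924]
```

>>> {"name": "servo_tool", "arguments": {"turn": [[0, 0, 0], [0, 0, 0], [0, 0, 0], [0, 0, 0], [0, 0, 0]], "travel": [[-0.0005, -0.0001, 0], [-0.0005, 0, 0], [0, 0, 0], [0, 0, 0], [0, 0, 0]], "gripper": [1, 1, 1, 1, 1]}}

```text
time_s: 14.1
tool_pos: [0.6014, -0.252, 0.0792]
tool_rot: [0.196, 0.639, 0.725, -0.169]
force: [8.8, -0.6, 1.3]
width: 0.0175
gripper_force: 30.0
```

```bash
python3 -c "
from h import *
st,R=show();print(st['ft_torque'])
sc=snapshot('scene');cv2.imwrite('pics/scene6.png',sc['image']);w=wrist('w6')[1]
r=lambda im,x,y,w,h,W,H:cv2.resize(im[y:y+h,x:x+w],(W,H),interpolation=cv2.INTER_CUBIC)
cv2.imwrite('pics/m6.png',np.hstack([r(w['image'],200,0,160,240,400,600),r(sc['image'],170,190,100,150,400,600)]))
"
```

```text
14.1 [ 0.6014 -0.252   0.0792] q [-0.2712  0.755   0.4913  2.0803  0.6395  0.3063 -0.3995] F [ 8.75   -0.6376  1.3408] 30.003899931907654 0.017479672998511966
[[-0.1075  0.9918  0.0687]
 [ 0.8593  0.1274 -0.4954]
 [-0.5001  0.0058 -0.8659]]
[ 0.4217 -1.7262  1.0045]
```

View pics/m6.png

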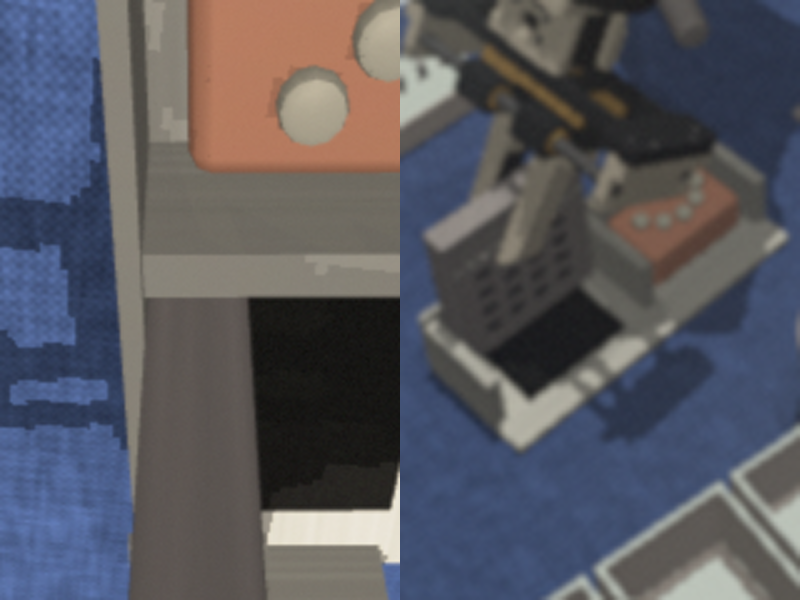

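The wrist crop shows the cassette's rear face flush along the back plate (col ~140) and its end behind the fin. The scene crop shows it standing level on the mat. The push is 9 N. Easing off and opening.

>>> {"name": "servo_tool", "arguments": {"turn": [[0, 0, 0], [0, 0, 0], [0, 0, 0], [0, 0, 0], [0, 0, 0], [0, 0, 0], [0, 0, 0], [0, 0, 0], [0, 0, 0], [0, 0, 0], [0, 0, 0], [0, 0, 0]], "travel": [[0, 0, 0], [0, 0, 0], [0.0005, 0, 0], [0, 0, 0], [0, 0, 0], [0, 0, 0], [0, 0, 0], [0, 0, 0], [0, 0, 0], [0, 0, 0], [0, 0, 0], [0, 0, 0]], "gripper": [1, 1, 1, 1, 0.78, 0.75, 0.7, 0.6, 0.5, 0.4, 0.4, 0.4]}}

```text
time_s: 15.2
tool_pos: [0.5983, -0.2525, 0.0781]
tool_rot: [0.194, 0.639, 0.724, -0.171]
force: [0.6, 0.1, 0.3]
width: 0.0544
gripper_force: 0.0
```

```bash
python3 -c "
from h import *
show()
for n in('scene','top'):
    t=snapshot(n);np.savez(n+'7.npz',**t)
a=np.load('scene7.npz')['image'].astype(int);b=cv2.imread('pics/scene6.png').astype(int);d=np.abs(a-b).max(2)>30
print(d[230:300,170:230].sum(), d.sum())"
```

```text
15.2 [ 0.5983 -0.2525  0.0781] q [-0.2701  0.7562  0.4904  2.0826  0.6387  0.3093 -0.3989] F [0.6275 0.0514 0.2889] 0.0 0.054376754145232874
[[-0.1079  0.9922  0.0623]
 [ 0.8592  0.1246 -0.4962]
 [-0.5001 -0.     -0.866 ]]
453 837
```

>>> {"name": "servo_tool", "arguments": {"turn": [[0, 0, 0], [0, 0, 0], [0, 0, 0], [0, 0, 0], [0, 0, 0], [0, 0, 0], [0, 0, 0], [0, 0, 0], [0, 0, 0], [0, 0, 0], [0, 0, 0], [0, 0, 0], [0, 0, 0]], "travel": [[0.0015, 0.0025, 0.0045], [0.0005, 0.005, 0.009], [-0.0005, 0.0075, 0.013], [-0.001, 0.01, 0.0173], [-0.001, 0.01, 0.0173], [-0.001, 0.01, 0.0173], [0, 0.005, 0.025], [0, 0.01, 0.025], [-0.02, 0.01, 0.02], [-0.025, 0.01, 0.02], [-0.025, 0.01, 0.01], [0, 0, 0], [0, 0, 0]], "gripper": [0.3, 0.3, 0.3, 0.3, 0.3, 0.3, 0.3, 0.3, 0.3, 0.3, 0.3, 0.3, 0.3]}}

```text
time_s: 16.38
tool_pos: [0.5268, -0.1615, 0.258]
tool_rot: [0.195, 0.639, 0.725, -0.17]
force: [0.2, 0.5, -0.6]
width: 0.0655
gripper_force: 0.0
```

```bash
python3 - <<'E'
from h import *
show(); st,w=wrist("w8")
t=snapshot("top");s=snapshot("scene");cv2.imwrite("pics/top8.png",t["image"]);cv2.imwrite("pics/scene8.png",s["image"])
np.savez("top8.npz",**t);np.savez("scene8.npz",**s)
# predicted pixels of the home cassette: edges against carrier pose
a=np.radians(7);R=np.array([[np.cos(a),-np.sin(a)],[np.sin(a),np.cos(a)]]);o=R@np.array([.5575+.009,-.3118]);print("origin",o)
def proj(c,P):
    p=(np.c_[P,np.ones(len(P))]@np.linalg.inv(c["extrinsics"]).T)[:,:3];K=c["intrinsics"];return np.c_[K[0,0]*p[:,0]/-p[:,2]+K[0,2],K[1,1]*-p[:,1]/-p[:,2]+K[1,2]]
C=np.array([[*(o+R@np.array([x,y])),z] for z in(.009,.119) for x in(-.009,.009) for y in(-.05,.05)])
for n,c in(("scene",s),("top",t),("wrist",w)):print(n,proj(c,C).round(1).tolist())
g=cv2.cvtColor(t["image"],cv2.COLOR_BGR2GRAY);print("top col 398",g[150:205,398].tolist());print("top row range cols",[ (r,g[r,365:440:1].tolist()) for r in(180,)])
E
```

```text
16.3833 [ 0.5268 -0.1615  0.258 ] q [-0.4492  0.3683  0.4369  2.1229  0.5767  0.7185 -0.3622] F [ 0.2079  0.5013 -0.6094] 0.0 0.06547569393610078
[[-0.1082  0.992   0.0655]
 [ 0.8599  0.1264 -0.4946]
 [-0.4989  0.0028 -0.8667]]
origin [ 0.6003 -0.2404]
scene [[181.4, 276.1], [213.6, 252.8], [186.1, 280.5], [218.3, 256.8], [174.7, 246.6], [209.8, 223.1], [179.7, 251.1], [214.8, 227.1]]
top [[417.2, 194.5], [376.8, 199.2], [416.0, 187.5], [375.7, 192.1], [428.2, 183.9], [384.1, 189.0], [426.9, 176.2], [382.9, 181.3]]
wrist [[321.8, 161.3], [330.7, 84.4], [336.8, 161.3], [348.5, 84.4], [330.8, 232.2], [344.0, 153.4], [348.7, 232.2], [366.2, 153.5]]
top col 398 [80, 79, 80, 80, 74, 76, 75, 73, 72, 77, 74, 75, 75, 72, 79, 138, 187, 181, 178, 178, 179, 184, 183, 27, 17, 23, 26, 24, 20, 35, 100, 150, 144, 143, 144, 147, 151, 139, 33, 56, 84, 29, 33, 78, 185, 127, 51, 62, 64, 67, 74, 70, 73, 72, 69]
top row range cols [(180, [109, 34, 10, 35, 48, 17, 19, 48, 73, 89, 75, 74, 116, 118, 117, 118, 108, 64, 11, 17, 16, 15, 18, 22, 27, 35, 55, 65, 61, 66, 71, 79, 85, 100, 136, 155, 149, 157, 161, 161, 157, 153, 152, 147, 144, 146, 148, 146, 146, 144, 144, 146, 147, 148, 143, 144, 144, 143, 143, 142, 140, 142, 151, 131, 68, 77, 77, 75, 71, 67, 68, 73, 74, 75, 71])]
```

The seated cassette's top edge falls within about 0.3 px (under 1 mm) of the predicted home position in the top view, and the gripper is clear. Handing in.

```bash
python3 -c "
from h import *
print(finish_job())"
```

```text
the job is handed in; nothing more can be done
None
```

I stood the medium (100 mm) cassette upright on the mat in the free 108 mm bay and pressed it against the back plate with about 9 N. It measured within about 1 mm of its home position. I released it, moved the gripper clear and handed the job in at about 16 s; no verdict came back.

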